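Open the ratchet rack for the table-number blocks

ROBOT

A 6-joint arm with a two-finger parallel gripper is mounted at the origin on a cart in front of the work surface, level with it; the furniture and walls round the work are solid. World frame = base frame: x ahead of the robot, y to its left, z up, the work surface at z = 0. Lengths are in mm, angles in degrees, forces in N, time in s.
With the tool pointing down it reaches from about 375 to 975 mm from the base axis. Payload 3.8 kg.
Tool frame: the origin (TCP) lies at the very end of the fingers, on their centre line; the grasp point (between the pads) lies 19 mm behind it; x points along the fingers, y is the direction in which the jaws open and shut, and the axes are right-handed (so a half turn about x gives the same grasp; the last joint's range is limited). The gripper opens to 85 mm and grips with 20 to 120 N. Pads are 22 mm wide; open, the fingers measure 114 mm over their backs; the gripper's body (76 mm by 85 mm) begins 54 mm behind the grasp point. The pads swing forward as they close: fully open they stand 13 mm farther back than shut.
Start: joints at [-67.489, 15.12, 91.902, -0, 72.978, -2.114], TCP at [281.259, -613.605, 196.28] pointing down, gripper open.
Joint ranges: [-150.88, 150.88], [-54.13, 125.18], [17.81, 147.31], [-75.09, 255.09], [0, 152.58], [-146.25, 146.25]. Speed limits (degrees/s): [147.25, 147.25, 180, 180, 180, 180].

INTERFACE

Orientations are given as a 3x3 rotation matrix whose columns are the frame's x, y, z axes.
In Python, from bench import monitor, eyes, env gives the robot as it stands. The module is installed in compiled form; this text tells all that it offers.
- The arm moves only by the shell command python3 -m pendant 'ROWS'. ROWS is JSON, a list that holds one entry, the list of rows, each a list of 7 numbers: the opening, from -1 (shut) to 1 (fully open), then the shift along the tool's x, y, z in mm, then the turn, a rotation vector about the tool's x, y, z in rad. A call has 1 to 10 rows; each row is the pose to reach, as a shift and turn from the pose commanded when the call began, along the tool's axes at that moment; what a row does not reach only later rows make up. A row lasts 1/12 s, in which the tool goes at most 41.7 mm and 7.16 degrees, less where a joint would pass 70% of its speed; a pose out of reach is approached as far as the arm can. A call with a gripper value outside its range is refused whole. The fingers move at their own pace and stop on an object; the grip force is fixed at half the most. Time passes only in rows, so rows that repeat a pose let the fingers close. It gives the time, the measured TCP pose, the force and the opening at its end, in the units of the state.
- monitor.observe(): the state, without advancing time (a new reading comes with each control period).
- eyes.snapshot(name): name is "scene" or "top"; returns the picture (420x560x3 uint8, red, green, blue); there is no depth.
- eyes.camera_params(name): a dict with "fx", "fy", "cx", "cy" (pixels), "R" (3x3) and "t" (3): a world point X has camera coordinates R X + t. Camera axes: x right, y down, z forward; pixel columns grow to the right and rows downward; lengths in mm; the calibration is good to about 2 mm. A picture is of the moment at which its call begins. camera_params takes no time and is no camera call.
- env.finish_job(): hands the job in, once; it reports no verdict.
The state is a dict: "time": time; "qpos": joint angles; "qvel": joint speeds; "effort": joint torques, N m; "tool_pos": TCP position; "tool_rot": TCP orientation; "wrist_force": force on the tool from outside, world axes, zero at the start; "wrist_torque": the same for the moment, N m; "grip_width": finger opening in mm.
Only numpy, scipy, OpenCV 4.12 (cv2) and the standard library are available. Lean on these libraries where they do the work, as an engineer would, in place of code of your own. Each camera call takes 0.05 s, during which the arm holds its last target.

TASK

Make room in the wooden rack for another table-number block: flip the pawl lever over so its tooth is clear of the toothed bar, draw the follower out by its pull plate all the way to its stop, then flip the pawl back down onto the bar. Leave the blocks in the rack standing, and do not disturb the block, jug and cup beside it.

Things in the scene. Friction and masses are not known exactly. Their poses are not given: they have to be found in the camera images.
- rack: Dark wooden rack fixed on the worktop, 66 mm wide (x), 334 mm long (y -202 to +132 mm), base 12 mm thick; origin on the worktop under the pawl's bracket, z up. Two oak blocks stand at its -y end. A toothed steel bar lies along y at x = 0, 34 mm high, under a steel bridge (y -41 to -33 mm, top 48 mm high) and the pawl's bracket (y -2 to +28 mm, 36 mm wide, top 63 mm high).
- follower (a joint): Sliding follower, m: toothed bar with an upright wooden plate (46 mm wide, top 73 mm high) behind the blocks and a steel pull plate at its +y end. Grows as it is drawn out along the rack's +y: 0 fully in, 0.080 fully out at its stop; starts at 0 to 0.012. About 1.5 N of friction; stays where left. With the pawl down it gives a few mm (14 at most) until a tooth meets the pawl.
- pull_plate_top (a point): Middle of the upper edge of the upright steel pull plate: 40 mm wide (rack x), 8 mm thick (rack y), top 95 mm and lower edge 17 mm above the worktop, at rack x = 0, y = 120 mm + the follower's joint value, free space on both sides. Push it toward +y from its rack side, or grip it across its 8 mm from above.
- pawl (a joint): Pawl, rad, on an axis along the rack's x at rack y = 6 mm, 55 mm up. 0: tooth fully down; up to about 0.3: tooth resting on the bar; 0.9: flipped over to its stop, tooth well clear. Its lever leans to the rack's -y at 0, is upright at 0.4, leans 0.5 rad to +y at 0.9. It turns freely (under 1 N at the ball) and, let go, falls to the side on which it leans and stays there.
- pawl_knob (a point): Centre of the heavy steel ball (24 mm across) on top of the pawl's lever, 60 mm from the pawl's axis, at rack x = 0: 110 mm above the worktop at joint value 0, 115 mm when upright, 108 mm when flipped over. Push it toward the rack's +y to lift the tooth, toward -y to lower it.
- block_a_center (a point): Centre, half-way up, of an oak block 29 x 43 x 72 mm standing upright in the rack next to the end wall.
- block_b_center (a point): Centre, half-way up, of an oak block 24 x 41 x 72 mm standing upright in the rack next to the follower's plate.
- block_c_center (a point): Centre, half-way up, of an oak block 33 x 44 x 72 mm standing on the worktop beside the rack; leave it alone.
- steel_jug_center (a point): Centre, half-way up, of a small steel milk jug, 67 x 60 mm, 76 mm high, on the worktop beside the rack; leave it alone.
- espresso_cup_center (a point): Centre, half-way up, of an espresso cup, 63 x 88 mm with its handle, 49 mm high, on the worktop beside the rack; leave it alone.
Things that resemble listed ones, but are neither listed nor needed, are in the scene too. Leave any green look-alike of the part that bears steel_jug_center alone. What is shaped like the part that bears block_b_center but pink is not meant.

How it is judged (in metres and radians):
On the way, in this order (a step that is already met when the one before it is completed fails the run):
1. the pawl is flipped over, clear of the bar, while the follower is still in (value of joint pawl above 0.6 rad and value of joint follower below 0.03 m), for 0.2 s.
2. the follower is drawn out to its stop with the pawl still clear (value of joint follower above 0.073 m and value of joint pawl above 0.45 rad), for 0.2 s.
At the end, for the whole second after the job is handed in: The follower is out at its stop (within 7 mm: joint value over 0.073), the pawl is down again with its tooth on the bar (joint value under 0.33), both at rest; all three blocks, the jug and the cup stand upright (within 0.2 rad), less than 30 mm from where they stood (value of joint follower above 0.073 m and value of joint pawl below 0.33 rad and velocity of joint follower below 0.01 m/s and velocity of joint pawl below 0.1 rad/s and angle between each of block_a_center, block_b_center, block_c_center, steel_jug_center, espresso_cup_center's own z axis and vertical below 0.2 rad and distance of each of block_a_center, block_b_center, block_c_center, steel_jug_center, espresso_cup_center from where it was at the start of the episode below 0.03 m); the robot touches nothing.
It fails at once if a block, the jug or the cup is tipped over (angle between any of block_a_center, block_b_center, block_c_center, steel_jug_center, espresso_cup_center's own z axis and vertical above 0.5 rad).
It fails at once if a block in the rack or a thing beside it is shifted by more than 40 mm (distance of any of block_a_center, block_b_center, block_c_center, steel_jug_center, espresso_cup_center from where it was at the start of the episode above 0.04 m).
It also fails if it takes over 45 s, if anything falls off the work surface, if the arm or the gripper's body presses on something with over 40 N, if the wrist force passes 120 N, or if a joint passes its speed limit or range.

## Working session

There is one attempt and no reset: what is moved stays moved. The work goes in short steps, Python scripts to look and compute and a shell command to move; the robot and the scene stay as the last step left them, time stands still between calls to the robot, and variables do not carry over. Pictures are saved under pics/ and viewed, and the job is handed in when it is done.

```bash
mkdir -p pics
python3 - <<'E'
from bench import monitor, eyes, env
import cv2,numpy as np
np.set_printoptions(precision=3,suppress=True)
for n in("scene","top"):
    im=eyes.snapshot(n); cv2.imwrite(f"pics/{n}0.png",im[:,:,::-1]); print(n,eyes.camera_params(n))
s=monitor.observe();print(s)
E
```

```text
scene {'fx': 514.0599752343397, 'fy': 514.0599752343397, 'cx': 283.4307200415506, 'cy': 215.161001653787, 'R': array([[-0.786, -0.618, -0.023],
       [-0.371,  0.502, -0.781],
       [ 0.494, -0.605, -0.624]]), 't': array([439.237, 245.185, 823.163])}
top {'fx': 423.34567150756186, 'fy': 423.34567150756186, 'cx': 270.5352125326425, 'cy': 205.5899504145118, 'R': array([[-0.012, -0.999, -0.042],
       [-0.997,  0.015, -0.074],
       [ 0.074,  0.041, -0.996]]), 't': array([ 67.46 , 548.278, 938.327])}
{'time': 0.1, 'qpos': array([-67.488,  15.165,  91.976,   0.   ,  72.978,  -2.113]), 'qvel': array([-0.025, -0.067, -0.1  ,  0.025, -0.094, -0.043]), 'effort': array([  0.   , -51.671, -36.859,  -0.   ,   0.006,   0.   ]), 'tool_pos': array([ 280.973, -612.903,  195.053]), 'tool_rot': array([[-0.001,  0.417, -0.909],
       [ 0.002, -0.909, -0.417],
       [-1.   , -0.002, -0.   ]]), 'wrist_force': array([ 0.577, -1.294, -0.602]), 'wrist_torque': array([-0.015, -0.006, -0.018]), 'grip_width': 85.24646055481418}
```

```bash
ls -la . pics
```

```text
.:
total 12
drwxr-xr-x  3 agent agent 4096 Dec  7 00:08 .
drwxr-xr-x 23 root  root  4096 Dec  7 00:08 ..
drwxr-xr-x  2 agent agent 4096 Dec  7 00:09 pics

pics:
total 816
drwxr-xr-x 2 agent agent   4096 Dec  7 00:09 .
drwxr-xr-x 3 agent agent   4096 Dec  7 00:08 ..
-rw-r--r-- 1 agent agent 415152 Dec  7 00:09 scene0.png
-rw-r--r-- 1 agent agent 408773 Dec  7 00:09 top0.png
```

View pics/scene0.png

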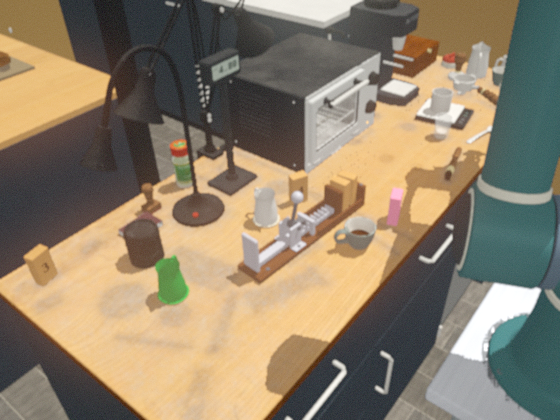

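View pics/top0.png

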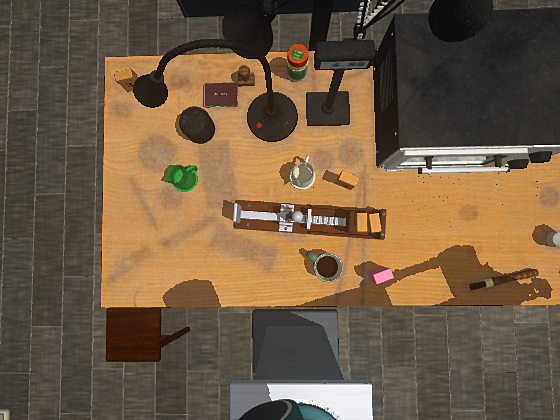

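The top view shows the rack from (235,212) to (385,225), with the pull plate at its left (+y) end, the pawl near (297,215) and the blocks at (370,222). The jug is at (302,173), block c at (346,178) and the cup at (325,265). The green jug at (180,178) and the pink block at (383,275) are look-alikes. I'll enlarge the views next.

Run:
```python
import cv2
a=cv2.imread("pics/top0.png")[155:290,220:400]; cv2.imwrite("pics/top0z.png",cv2.resize(a,None,fx=4.4,fy=4.4,interpolation=cv2.INTER_CUBIC))
a=cv2.imread("pics/scene0.png")[165:285,225:385]; cv2.imwrite("pics/scene0z.png",cv2.resize(a,None,fx=5,fy=5,interpolation=cv2.INTER_CUBIC))
```

```text
(no output)
```

View pics/top0z.png

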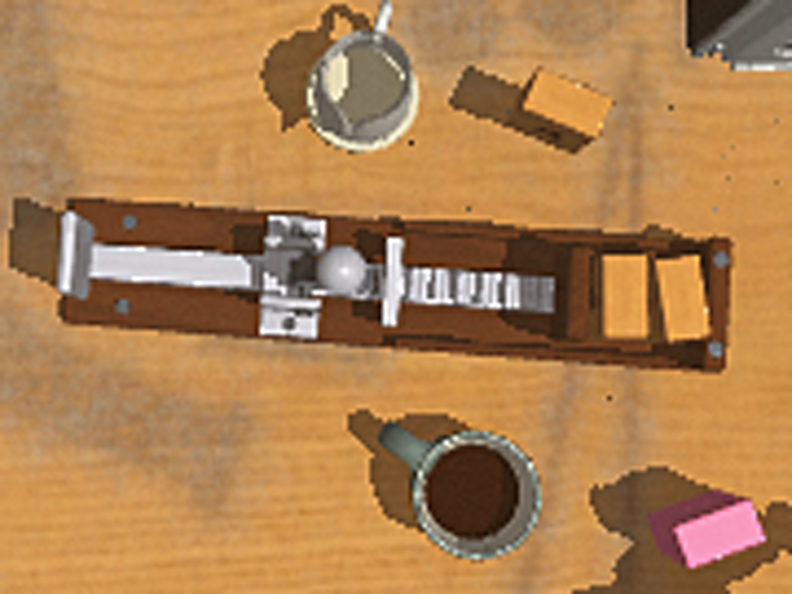

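View pics/scene0z.png

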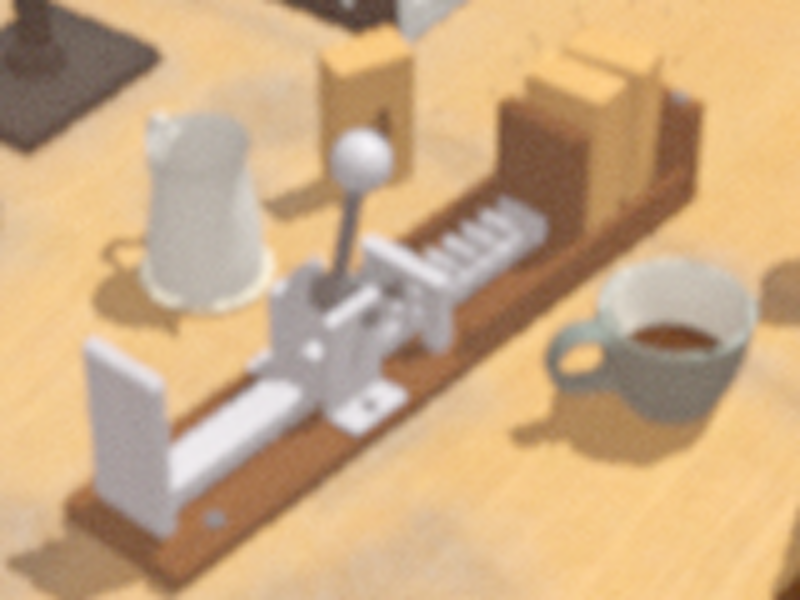

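```bash
cat > h.py <<'E'
import numpy as np, cv2
from bench import monitor, eyes, env
np.set_printoptions(precision=1,suppress=True)
C={n:eyes.camera_params(n) for n in("scene","top")}
def ray(n,u,v):
    c=C[n];R=np.array(c["R"]);t=np.array(c["t"])
    return -R.T@t, R.T@np.array([(u-c["cx"])/c["fx"],(v-c["cy"])/c["fy"],1])
def atz(n,u,v,z):
    o,d=ray(n,u,v);return o+d*(z-o[2])/d[2]
def tri(a,b):
    A=[];B=[]
    for n,p in(("top",a),("scene",b)):
        o,d=ray(n,*p);d=d/np.linalg.norm(d);P=np.eye(3)-d[:,None]*d;A.append(P);B.append(P@o)
    return np.linalg.lstsq(np.vstack(A),np.hstack(B),rcond=None)[0]
T=lambda x,y:(x/4.4-.4+220,y/4.4-.4+155)
S=lambda x,y:(x/5-.4+225,y/5-.4+165)
def pr(n,X):
    c=C[n];p=np.array(c["R"])@X+c["t"];return p[0]/p[2]*c["fx"]+c["cx"],p[1]/p[2]*c["fy"]+c["cy"]
E
python3 - <<'E'
from h import *
print("ball",tri(T(343,270),S(361,160)),atz("top",*T(343,270),110),atz("scene",*S(361,160),110))
print("plate",tri(T(69,254),S(128,362)),atz("top",*T(69,254),95),atz("scene",*S(128,362),95))
print("plate corners top",atz("top",*T(69,213),95),atz("top",*T(66,295),95))
print("plate corners sc",atz("scene",*S(90,342),95),atz("scene",*S(165,384),95))
print("rack end z12",atz("top",*T(66,199),12),atz("top",*T(62,321),12))
print("rack far end z?",*(atz("top",*T(x,y),z) for x,y in((733,240),(726,372)) for z in(12,40)))
for n,x,y,z in(("jug",362,90,76),("jugspout",383,5,76),("c",568,100,72),("cup",475,495,49),("cuphandle",385,435,40),("a",685,297,72),("b",625,297,72)): print(n,atz("top",*T(x,y),z))
E
```

```text
ball [520.5   1.5 113.9] [520.4   1.2 110. ] [524.   -2.5 110. ]
plate [530.7 131.3  94.3] [530.6 131.2  95. ] [530.2 131.9  95. ]
plate corners top [550.2 131.1  95. ] [511.1 132.7  95. ]
plate corners sc [549.  131.8  95. ] [511.3 133.   95. ]
rack end z12 [564.4 143.   12. ] [500.7 145.4  12. ]
rack far end z? [ 537.8 -201.5   12. ] [ 536.1 -195.1   40. ] [ 470.2 -195.8   12. ] [ 470.4 -189.5   40. ]
jug [609.7 -10.3  76. ]
jugspout [651.4 -21.3  76. ]
c [ 603.6 -110.4   72. ]
cup [411.6 -63.2  49. ]
cuphandle [441.1 -19.9  40. ]
a [ 506.9 -163.9   72. ]
b [ 507.3 -135.3   72. ]
```

```bash
cat >> h.py <<'E'
ry=np.array([.087,.9962,0]);rx=np.array([.9962,-.087,0]);O=np.array([521.,12.7,0])
Rt=np.column_stack([[0,0,-1],-ry,np.cross([0,0,-1],-ry)])
W=lambda x,y,z:O+x*rx+y*ry+np.array([0,0,z])
def rel(X):
    from scipy.spatial.transform import Rotation as Q
    s=monitor.observe();R=np.array(s["tool_rot"]);p=np.array(s["tool_pos"])
    print("t",s["time"],"pos",p,"rack",np.array([(p-O)@rx,(p-O)@ry,p[2]]),"F",s["wrist_force"],"w",s["grip_width"])
    print("shift",R.T@(np.array(X)-p),"turn",Q.from_matrix(R.T@Rt).as_rotvec().round(3))
E
python3 -c "
from h import *
rel(W(0,-60,190))"
```

```text
t 0.1 pos [ 281.  -612.9  195.1] rack [-184.7 -644.1  195.1] F [ 0.6 -1.3 -0.6] w 85.24646055481418
shift [   6.  -416.5 -449.2] turn [0.5 0.  0. ]
```

```bash
python3 -m pendant '[[[-1,0,-28,-30,0.05,0,0],[-1,0,-55,-60,0.1,0,0],[-1,0,-83,-90,0.15,0,0],[-1,0,-111,-120,0.2,0,0],[-1,0,-139,-150,0.25,0,0],[-1,0,-166,-180,0.3,0,0],[-1,0,-194,-209,0.35,0,0],[-1,0,-222,-239,0.4,0,0],[-1,0,-250,-269,0.45,0,0],[-1,0,-277,-299,0.514,0,0]]]'
python3 -c "
from h import *
np.set_printoptions(precision=3,suppress=True)
rel(W(0,-60,190))"
```

```text
time: 0.93
tool_pos: [437.5, -235.1, 196.0]
tool_rot: [[-0.0, -0.087, -0.996], [0.0, -0.996, 0.087], [-1.0, -0.0, 0.0]]
wrist_force: [0.3, 0.1, 0.4]
grip_width: -0.1
t 0.9333 pos [ 437.545 -235.069  195.969] rack [ -61.582 -254.088  195.969] F [0.294 0.119 0.364] w -0.06539549433023843
shift [   6.001 -194.091  -61.58 ] turn [-0.  0.  0.]
```

```bash
python3 -m pendant '[[[-1,0,-39,-12,0,0,0],[-1,0,-78,-25,0,0,0],[-1,0,-116,-37,0,0,0],[-1,0,-155,-49,0,0,0],[-1,0,-194,-62,0,0,0],[-1,30,-194,-62,0,0,0],[-1,60,-194,-62,0,0,0],[-1,80,-194,-62,0,0,0],[-1,92,-194,-62,0,0,0],[-1,92,-194,-62,0,0,0]]]'
python3 - <<'E'
from h import *
rel(W(0,-60,102))
im=eyes.snapshot("scene")[:,:,::-1]; cv2.imwrite("pics/s1.png",cv2.resize(im[130:290,210:410],None,fx=4,fy=3.7))
E
```

```text
time: 1.77
tool_pos: [512.6, -48.5, 100.6]
tool_rot: [[-0.007, -0.084, -0.996], [0.001, -0.996, 0.084], [-1.0, -0.0, 0.007]]
wrist_force: [-0.1, -0.6, -1.0]
grip_width: -0.1
t 1.7667 pos [512.6 -48.5 100.6] rack [ -3.  -61.7 100.6] F [-0.1 -0.6 -1. ] w -0.10947657716846056
shift [-1.4 -1.7 -3. ] turn [0. 0. 0.]
```

View pics/s1.png

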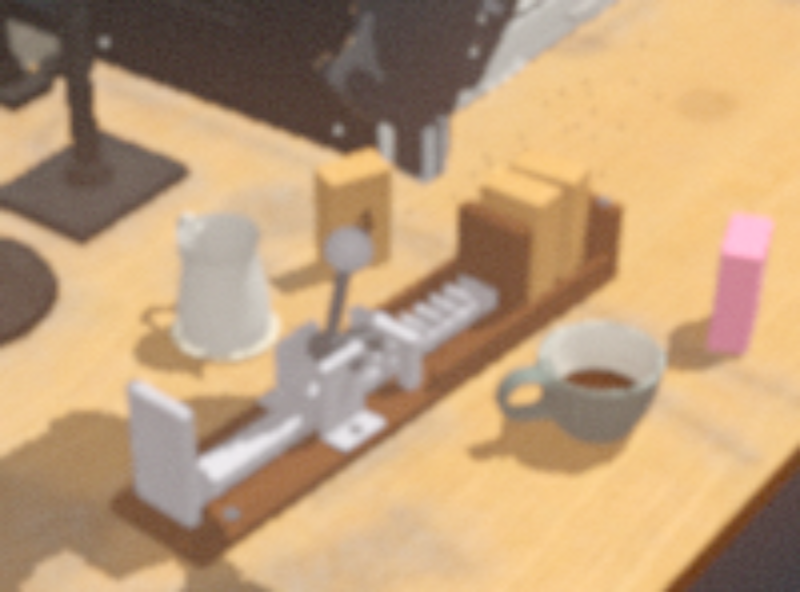

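```bash
python3 -m pendant '[[[-1,0,-12,-3,0,0,0],[-1,0,-20,-3,0,0,0],[-1,0,-25,-3,0,0,0],[-1,0,-30,-3,0,0,0],[-1,0,-35,-3,0,0,0],[-1,0,-40,-3,0,0,0],[-1,0,-45,-3,0,0,0],[-1,0,-50,-3,0,0,0],[-1,0,-55,-3,0,0,0],[-1,0,-60,-3,0,0,0]]]'
python3 - <<'E'
from h import *
rel(W(0,-60,102))
im=eyes.snapshot("scene")[:,:,::-1]; cv2.imwrite("pics/s2.png",cv2.resize(im[130:290,210:410],None,fx=4,fy=3.7))
E
```

```text
time: 2.65
tool_pos: [523.7, 10.9, 104.2]
tool_rot: [[-0.0, -0.084, -0.996], [0.0, -0.996, 0.084], [-1.0, -0.0, 0.0]]
wrist_force: [-0.0, -0.1, 0.3]
grip_width: -0.1
t 2.65 pos [523.7  10.9 104.2] rack [  2.9  -1.5 104.2] F [-0.  -0.1  0.3] w -0.10308905341172736
shift [ 2.2 58.5  3.1] turn [0. 0. 0.]
```

View pics/s2.png

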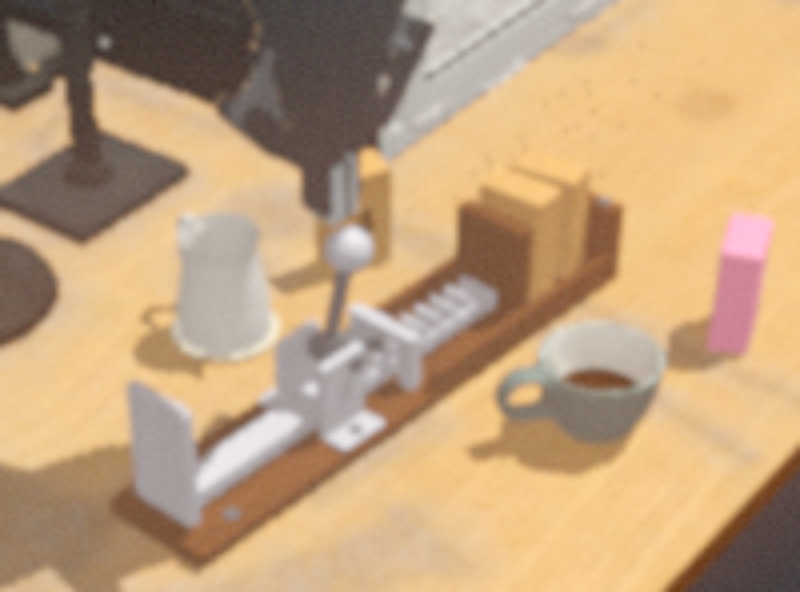

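Run:
```python
from h import *
s=monitor.observe();p=np.array(s["tool_pos"])
for n in("scene","top"): print(n,pr(n,p),pr(n,W(0,-11,112)))
im=eyes.snapshot("top")[:,:,::-1]; cv2.imwrite("pics/t2.png",cv2.resize(im[140:290,200:400],None,fx=4,fy=4))
```

```text
scene (np.float64(292.5648087002979), np.float64(202.4527669315661)) (np.float64(297.0924733604127), np.float64(197.53208353743565))
top (np.float64(292.3974741948788), np.float64(214.53022147834753)) (np.float64(297.3054671995795), np.float64(216.0916671700497))
```

View pics/t2.png

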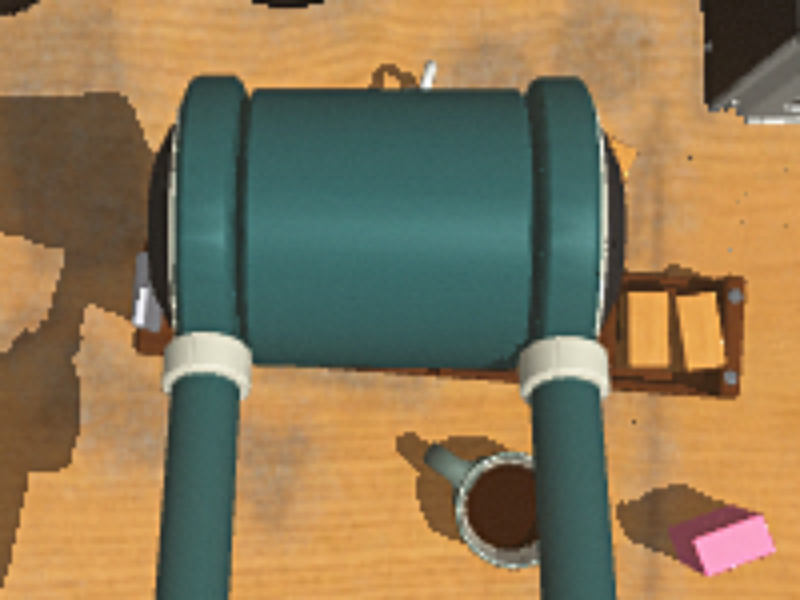

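Run:
```python
from h import *
print(pr("scene",np.array([512.6,-48.5,100.6])))
p=np.array([523.7,10.9,104.2])
for d in ([0,0,0],[0,0,10],[0,0,20],[0,0,30],[20,0,0],[40,0,0],[0,-30,0],[11,11,0],[11,-11,0],[-11,11,0],[-11,-11,0]): print(d,pr("scene",p+d))
print(tri(T(343,270),S(361,160)))
im=eyes.snapshot("scene")[:,:,::-1]; cv2.imwrite("pics/s2z.png",cv2.resize(im[140:220,260:340],None,fx=7,fy=7,interpolation=cv2.INTER_CUBIC))
rel(p)
```

```text
(np.float64(314.95972193543537), np.float64(191.42859690741017))
[0, 0, 0] (np.float64(292.8278688664911), np.float64(202.29901214926034))
[0, 0, 10] (np.float64(292.7677481159094), np.float64(198.22018650178347))
[0, 0, 20] (np.float64(292.70687550284066), np.float64(194.09035157771095))
[0, 0, 30] (np.float64(292.6452368344928), np.float64(189.90854448280388))
[20, 0, 0] (np.float64(284.8162564481915), np.float64(198.68014099984606))
[40, 0, 0] (np.float64(276.95838423508985), np.float64(195.1307147965983))
[0, -30, 0] (np.float64(301.9255029352293), np.float64(195.00096648360457))
[11, 11, 0] (np.float64(284.9731142028944), np.float64(203.01407515357204))
[11, -11, 0] (np.float64(291.786598363028), np.float64(197.62111286832712))
[-11, 11, 0] (np.float64(293.8943713254097), np.float64(207.09026578517552))
[-11, -11, 0] (np.float64(300.66363655184807), np.float64(201.58567763759856))
[520.5   1.5 113.9]
t 2.8 pos [523.7  10.8 104.2] rack [  2.9  -1.7 104.2] F [-0.5 -0.1 -0.2] w -0.12031607400704063
shift [ 0.  -0.1  0.1] turn [ 0.  0. -0.]
```

View pics/s2z.png

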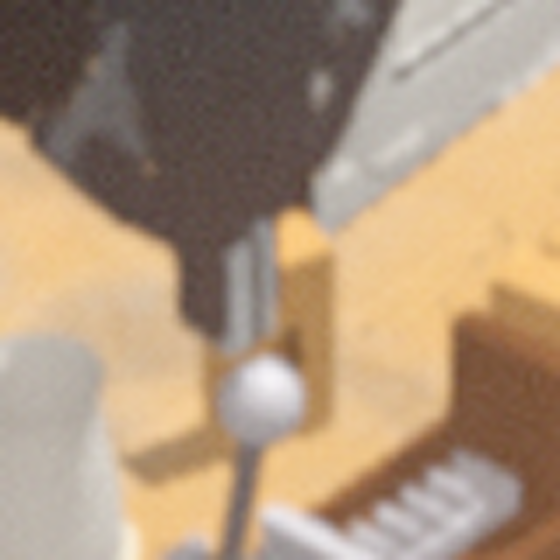

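Run:
```python
from h import *
for z in(100,115,130): print(z,atz("scene",316.5,178.6,z),atz("scene",293.5,188,z))
im=cv2.imread("pics/s1.png"); cv2.imwrite("pics/s1z.png",cv2.resize(im[60:220,320:520],None,fx=3.5,fy=3.5))
```

```text
100 [537.  -88.4 100. ] [555.4 -32.9 100. ]
115 [524.6 -70.5 115. ] [542.6 -16.3 115. ]
130 [512.3 -52.6 130. ] [529.8   0.3 130. ]
```

View pics/s1z.png

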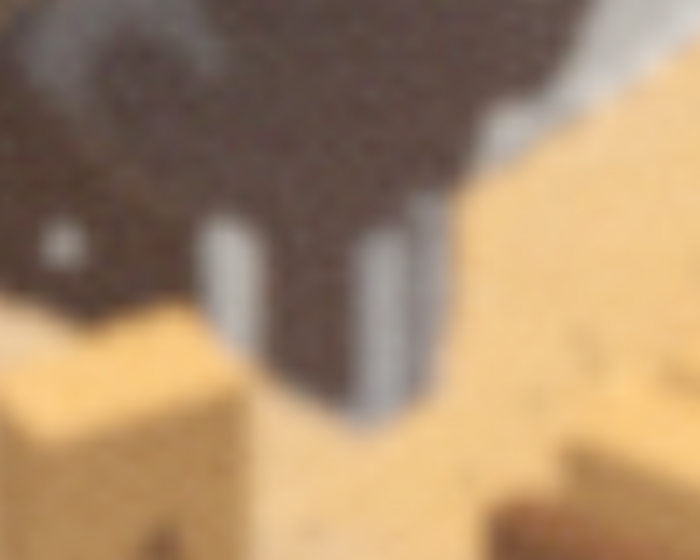

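Run:
```python
from h import *
s=monitor.observe();p=np.array(s["tool_pos"])
im=eyes.snapshot("scene")[:,:,::-1].copy()
im=cv2.resize(im[40:240,180:400],None,fx=3.6,fy=3.0,interpolation=cv2.INTER_CUBIC)
def L(a,b,c):
    q=[tuple(int(v) for v in np.array([(u-180)*3.6,(v-40)*3.0])) for u,v in(pr("scene",a),pr("scene",b))]; cv2.line(im,*q,c,1)
def box(z0,z1,hx,hy,c):
    cs=[(-hx,-hy),(hx,-hy),(hx,hy),(-hx,hy)]
    P=[[p+a*rx+b*ry+np.array([0,0,z]) for a,b in cs] for z in(z0,z1)]
    for i in range(4):
        L(P[0][i],P[0][(i+1)%4],c);L(P[1][i],P[1][(i+1)%4],c);L(P[0][i],P[1][i],c)
box(0,73,11,14.5,(0,0,255));box(73,150,38,42.5,(0,255,0))
cv2.imwrite("pics/ov2.png",im); print(p,s["qpos"])
```

```text
[523.7  10.8 104.2] [ -1.5   3.2 115.8  -0.   61.   93.2]
```

View pics/ov2.png

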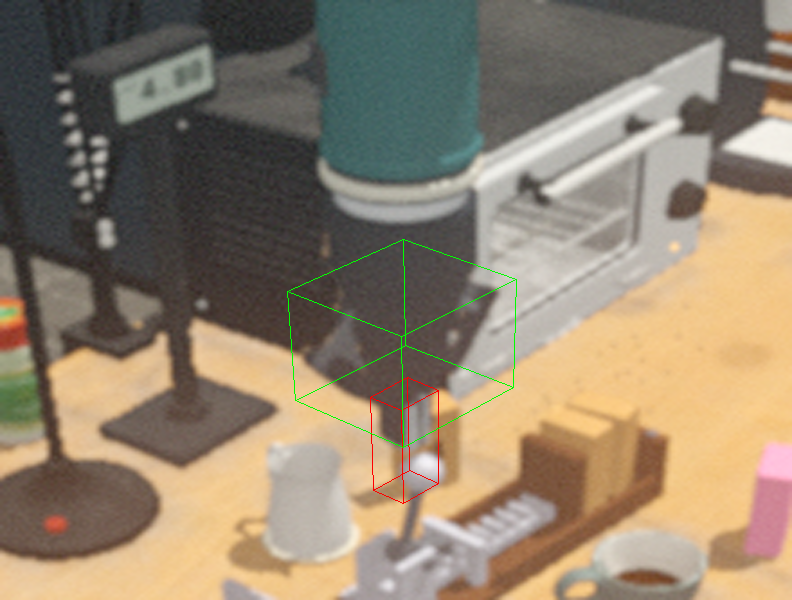

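The scene picture puts the fingertips about 35 to 45 mm above the reported TCP: no contact was felt and the ball at (297,197) has not moved. I'll back off, lower in a spot that is safe either way, and measure again.

```bash
python3 -m pendant '[[[-1,0,25,3,0,0,0],[-1,0,58,3,0,0,0],[-1,5,58,3,0,0,0],[-1,15,58,3,0,0,0],[-1,25,58,3,0,0,0],[-1,30,58,3,0,0,0],[-1,30,58,3,0,0,0],[-1,30,58,3,0,0,0]]]'
cat >> h.py <<'E'
def ov(name,crop=(160,90,360,290),cam="scene",hy=14.5):
    s=monitor.observe();p=np.array(s["tool_pos"])
    x0,y0,x1,y1=crop;f=3.0 if x1-x0>200 else 3.9
    im=eyes.snapshot(cam)[:,:,::-1].copy();f=min(800/(x1-x0),600/(y1-y0))
    im=cv2.resize(im[y0:y1,x0:x1],None,fx=f,fy=f,interpolation=cv2.INTER_CUBIC)
    def L(a,b,c):
        q=[tuple(int(v) for v in ((u-x0+.5)*f,(v-y0+.5)*f)) for u,v in(pr(cam,a),pr(cam,b))]; cv2.line(im,*q,c,1)
    cs=[(-11,-hy),(11,-hy),(11,hy),(-11,hy)]
    P=[[p+a*rx+b*ry+np.array([0,0,z]) for a,b in cs] for z in(0,60)]
    for i in range(4):
        L(P[0][i],P[0][(i+1)%4],(0,0,255));L(P[0][i],P[1][i],(0,0,255))
    cv2.imwrite(f"pics/{name}.png",im)
E
python3 -c "
from h import *
rel(W(0,-60,70)); ov('s3',(240,110,380,220))"
```

```text
time: 3.52
tool_pos: [515.1, -46.3, 73.2]
tool_rot: [[-0.002, -0.083, -0.997], [0.0, -0.997, 0.083], [-1.0, -0.0, 0.002]]
wrist_force: [0.4, 0.0, 0.2]
grip_width: -0.3
t 3.5167 pos [515.1 -46.3  73.2] rack [ -0.7 -59.3  73.2] F [0.4 0.  0.2] w -0.31187891260054373
shift [ 3.2  0.7 -0.7] turn [0. 0. 0.]
```

View pics/s3.png

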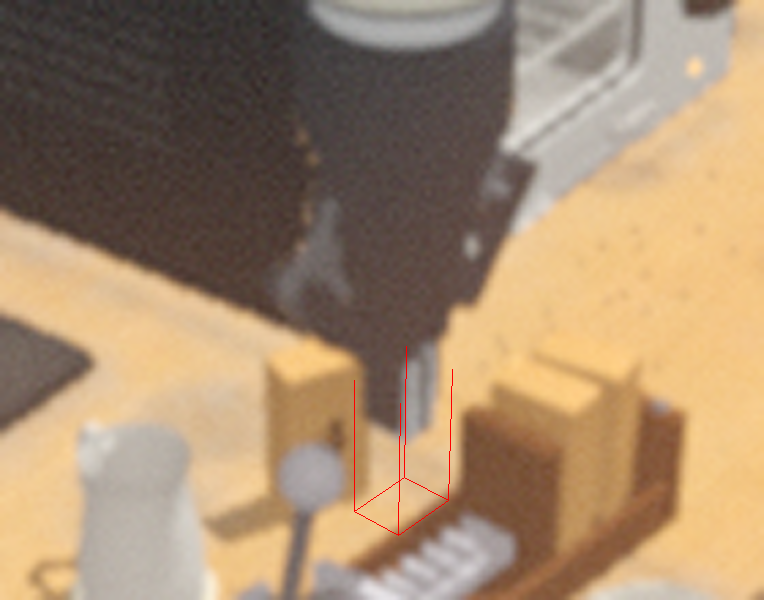

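```bash
python3 -m pendant '[[[-1,5,2,-1,0,0,0],[-1,10,2,-1,0,0,0],[-1,15,2,-1,0,0,0],[-1,19,2,-1,0,0,0],[-1,21,2,-1,0,0,0],[-1,21,2,-1,0,0,0]]]'
python3 -c "
from h import *
rel(W(0,-60,50)); ov('s4',(240,130,380,235)); ov('t4',(200,130,400,280),'top')"
```

```text
time: 4.07
tool_pos: [516.0, -49.1, 52.4]
tool_rot: [[-0.001, -0.084, -0.996], [0.0, -0.996, 0.084], [-1.0, -0.0, 0.001]]
wrist_force: [0.4, -0.8, 0.7]
grip_width: 0.2
t 4.0667 pos [516.  -49.1  52.4] rack [  0.4 -62.   52.4] F [ 0.4 -0.8  0.7] w 0.1642174453854643
shift [ 2.4 -2.   0.4] turn [0. 0. 0.]
```

View pics/s4.png

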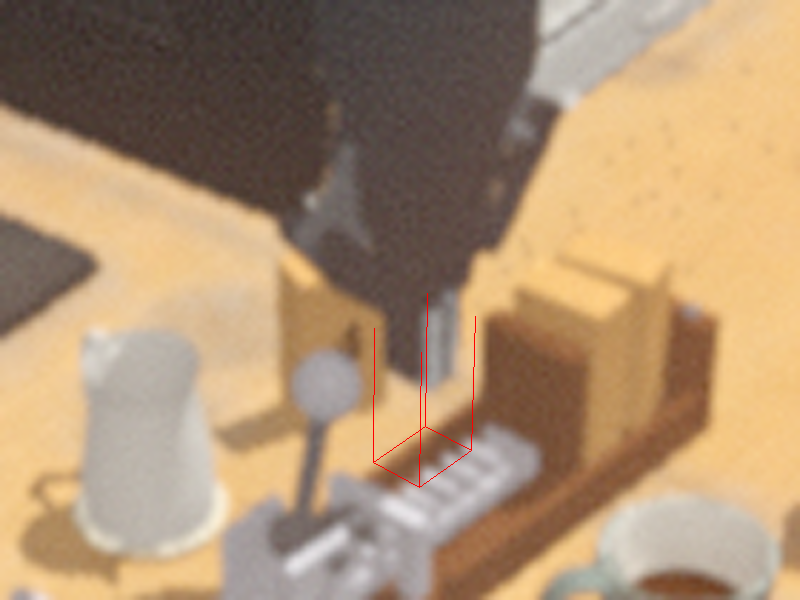

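View pics/t4.png

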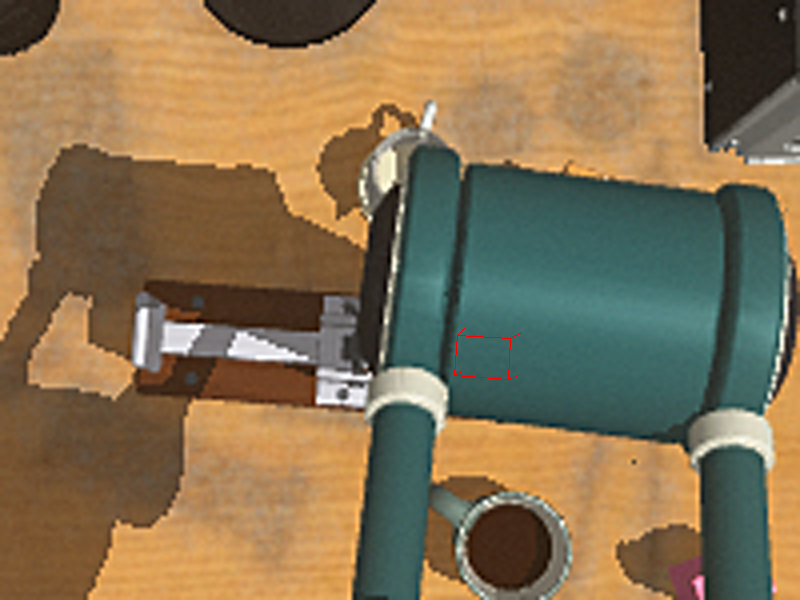

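```bash
python3 -m pendant '[[[-1,0,-8,0,0,0,0],[-1,0,-14,0,0,0,0],[-1,0,-19,0,0,0,0],[-1,0,-24,0,0,0,0],[-1,0,-28,0,0,0,0],[-1,0,-32,0,0,0,0],[-1,0,-32,0,0,0,0]]]'
python3 -c "
from h import *
rel(W(0,-20,50)); ov('s5',(240,130,380,235))"
```

```text
time: 4.75
tool_pos: [519.5, -16.4, 53.4]
tool_rot: [[0.0, -0.083, -0.997], [0.0, -0.997, 0.083], [-1.0, -0.0, -0.0]]
wrist_force: [0.1, -0.6, -0.0]
grip_width: -0.0
t 4.75 pos [519.5 -16.4  53.4] rack [  1.1 -29.2  53.4] F [ 0.1 -0.6 -0. ] w -0.026901464211353657
shift [ 3.4 -9.2  1. ] turn [ 0. -0.  0.]
```

View pics/s5.png

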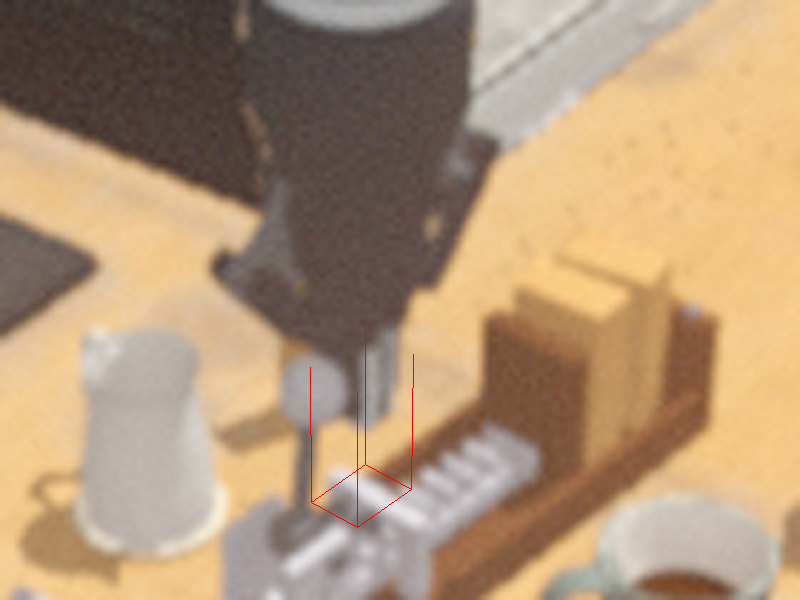

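The ball moved from (327,385) to (313,390) in the crop. This confirms that x and y are right and that the real fingertips sit about 42 mm above the reported z. I'll keep pushing.

```bash
python3 -m pendant '[[[-1,0,-4,1,0,0,0],[-1,0,-8,1,0,0,0],[-1,0,-12,1,0,0,0],[-1,0,-16,1,0,0,0],[-1,0,-20,1,0,0,0],[-1,0,-24,1,0,0,0],[-1,0,-28,1,0,0,0],[-1,0,-30,1,0,0,0],[-1,0,-30,1,0,0,0],[-1,0,-30,1,0,0,0]]]'
python3 -c "
from h import *
rel(W(0,-60,50)); ov('s6',(220,140,360,245))"
```

```text
time: 5.63
tool_pos: [521.0, 12.8, 53.3]
tool_rot: [[-0.0, -0.084, -0.996], [-0.0, -0.996, 0.084], [-1.0, 0.0, 0.0]]
wrist_force: [0.1, 0.6, -0.3]
grip_width: -0.1
t 5.6333 pos [521.   12.8  53.3] rack [-0.   0.1 53.3] F [ 0.1  0.6 -0.3] w -0.0986883497525208
shift [ 3.3 60.1  0.2] turn [ 0. -0. -0.]
```

View pics/s6.png

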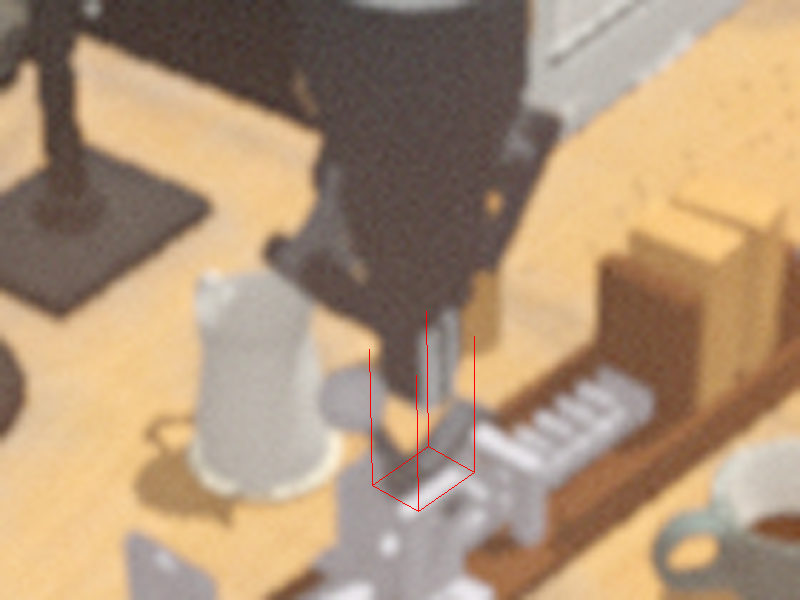

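```bash
python3 -m pendant '[[[-1,-20,2,0,0,0,0],[-1,-45,2,0,0,0,0],[-1,-55,0,0,0,0,0],[-1,-55,-25,0,0,0,0],[-1,-55,-55,0,0,0,0],[-1,-55,-80,0,0,0,0],[-1,-55,-90,0,0,0,0],[-1,-55,-90,0,0,0,0],[-1,-55,-90,0,0,0,0]]]'
python3 -c "
from h import *
rel(W(0,90,15)); ov('s7',(190,120,330,260))"
```

```text
time: 6.43
tool_pos: [528.3, 102.2, 108.0]
tool_rot: [[-0.0, -0.083, -0.997], [-0.001, -0.997, 0.083], [-1.0, 0.001, 0.0]]
wrist_force: [0.1, 0.4, 0.3]
grip_width: 0.0
t 6.4333 pos [528.3 102.2 108. ] rack [ -0.5  89.8 108. ] F [0.1 0.4 0.3] w 0.0027150558705497803
shift [93.  -0.2 -0.5] turn [ 0.  0. -0.]
```

View pics/s7.png

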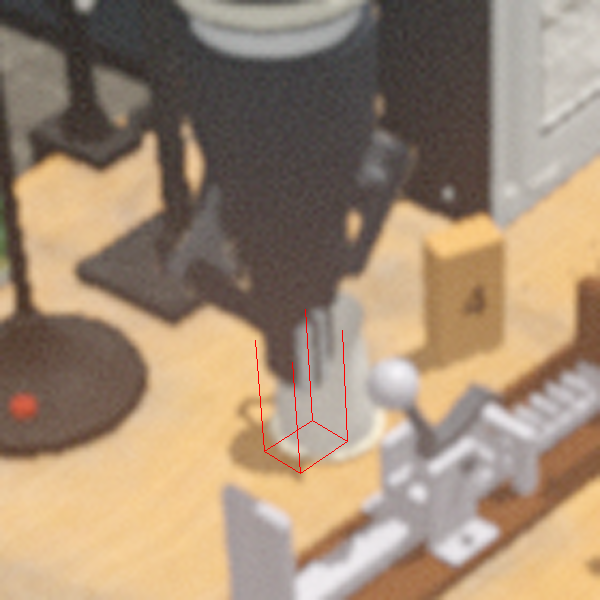

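The lever is flipped over, with the ball at (395,383) leaning toward the plate. The finger is between the ball and the plate, so I'll lower it now.

```bash
python3 -m pendant '[[[-1,30,0,0,0,0,0],[-1,50,0,0,0,0,0],[-1,60,0,0,0,0,0],[-1,70,0,0,0,0,0],[-1,78,0,0,0,0,0],[-1,84,0,0,0,0,0],[-1,84,0,0,0,0,0]]]'
python3 -c "
from h import *
rel(W(0,181,25)); ov('s8',(190,120,330,260))"
```

```text
time: 7.07
tool_pos: [528.0, 102.0, 23.4]
tool_rot: [[-0.001, -0.085, -0.996], [-0.0, -0.996, 0.085], [-1.0, 0.0, 0.001]]
wrist_force: [-0.3, 0.1, -0.3]
grip_width: 0.2
t 7.0667 pos [528.  102.   23.4] rack [-0.8 89.5 23.4] F [-0.3  0.1 -0.3] w 0.21648195899532785
shift [ -1.7 -91.5  -1. ] turn [ 0.  0. -0.]
```

View pics/s8.png

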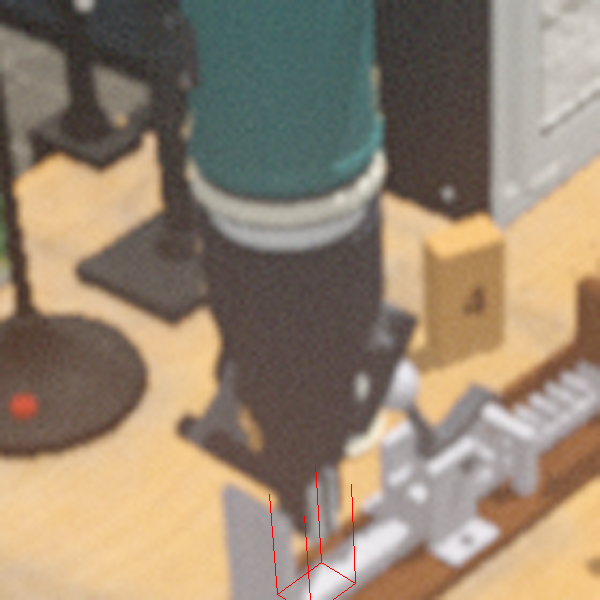

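```bash
python3 -m pendant '[[[-1,0,-8,0,0,0,0],[-1,0,-14,0,0,0,0],[-1,0,-20,0,0,0,0],[-1,0,-27,0,0,0,0],[-1,0,-34,0,0,0,0],[-1,0,-41,0,0,0,0],[-1,0,-48,0,0,0,0],[-1,0,-55,0,0,0,0],[-1,0,-62,0,0,0,0],[-1,0,-69,0,0,0,0]]]'
python3 -c "
from h import *
rel(W(0,181,25)); ov('s9',(190,120,330,260))"
```

```text
time: 7.95
tool_pos: [534.3, 171.8, 24.3]
tool_rot: [[-0.0, -0.084, -0.996], [-0.0, -0.996, 0.084], [-1.0, 0.0, 0.0]]
wrist_force: [1.0, -2.8, 0.7]
grip_width: 0.0
t 7.95 pos [534.3 171.8  24.3] rack [ -0.6 159.7  24.3] F [ 1.  -2.8  0.7] w 0.028368196548281613
shift [ -0.7 -21.3  -0.6] turn [ 0.  0. -0.]
```

View pics/s9.png

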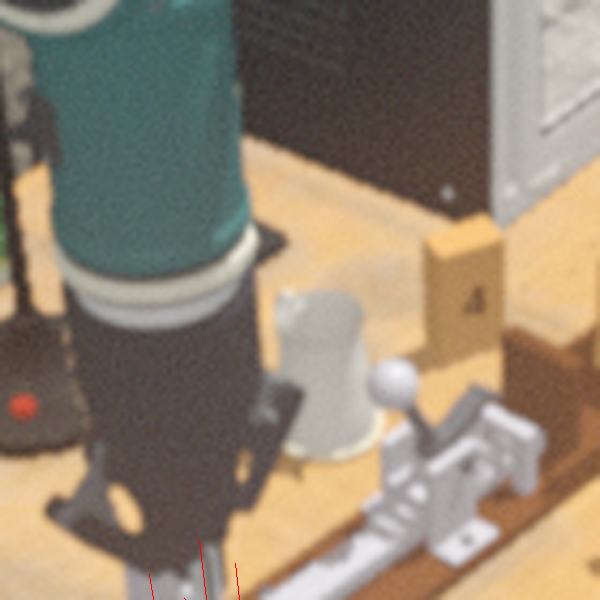

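The follower is moving out, with its wooden plate now close to the bridge. The ball is still flipped at (393,383) and the force is about 3 N. I'll push gently to the stop.

```bash
python3 -m pendant '[[[-1,0,-6,0,0,0,0],[-1,0,-11,0,0,0,0],[-1,0,-15,0,0,0,0],[-1,0,-18,0,0,0,0],[-1,0,-20,0,0,0,0],[-1,0,-21,0,0,0,0],[-1,0,-22,0,0,0,0],[-1,0,-22,0,0,0,0]]]'
python3 -c "
from h import *
rel(W(0,181,25))"
```

```text
time: 8.67
tool_pos: [535.9, 193.1, 24.1]
tool_rot: [[-0.0, -0.084, -0.996], [0.0, -0.996, 0.084], [-1.0, -0.0, 0.0]]
wrist_force: [0.1, -0.3, -0.6]
grip_width: 0.1
t 8.6667 pos [535.9 193.1  24.1] rack [ -0.8 181.   24.1] F [ 0.1 -0.3 -0.6] w 0.08326421711326006
shift [-0.9  0.  -0.8] turn [0. 0. 0.]
```

```bash
python3 -m pendant '[[[-1,0,-1,0,0,0,0],[-1,0,-2,0,0,0,0],[-1,0,-3,0,0,0,0],[-1,0,-3,0,0,0,0]]]'
python3 -c "
from h import *
rel(W(0,181,25)); ov('s10',(190,150,350,310))"
```

```text
time: 9.0
tool_pos: [535.9, 193.4, 24.0]
tool_rot: [[-0.001, -0.083, -0.997], [-0.004, -0.997, 0.083], [-1.0, 0.004, 0.001]]
wrist_force: [-0.1, -9.9, 0.9]
grip_width: -0.2
t 9.0 pos [535.9 193.4  24. ] rack [ -0.9 181.3  24. ] F [-0.1 -9.9  0.9] w -0.24483842078403167
shift [-1.   0.4 -0.9] turn [ 0.  0. -0.]
```

View pics/s10.png

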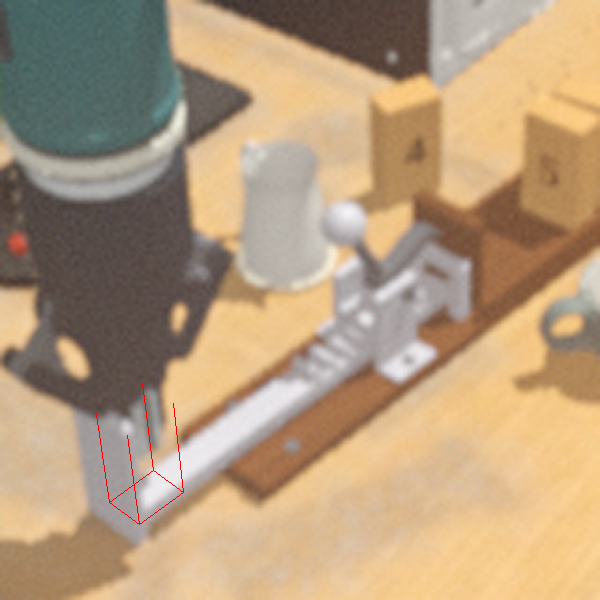

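The follower is at its stop (9.9 N reaction), the ball is still flipped at (343,222) and the blocks are standing. I'll back off, rise to ball height, and approach the ball from the +y side.

```bash
python3 -m pendant '[[[-1,0,15,-1,0,0,0],[-1,-15,40,-1,0,0,0],[-1,-29,65,-1,0,0,0],[-1,-29,85,-1,0,0,0],[-1,-29,98,-1,0,0,0],[-1,-29,106,-1,0,0,0],[-1,-29,106,-1,0,0,0]]]'
python3 -c "
from h import *
rel(W(0,65,53)); ov('s11',(190,130,350,290))"
```

```text
time: 9.63
tool_pos: [528.0, 89.3, 52.9]
tool_rot: [[-0.001, -0.086, -0.996], [0.0, -0.996, 0.086], [-1.0, 0.0, 0.001]]
wrist_force: [0.5, -0.1, 0.4]
grip_width: 0.0
t 9.6333 pos [528.   89.3  52.9] rack [ 0.3 76.9 52.9] F [ 0.5 -0.1  0.4] w 0.0003110209230601663
shift [-0.1 11.9  0.3] turn [ 0.  0. -0.]
```

View pics/s11.png

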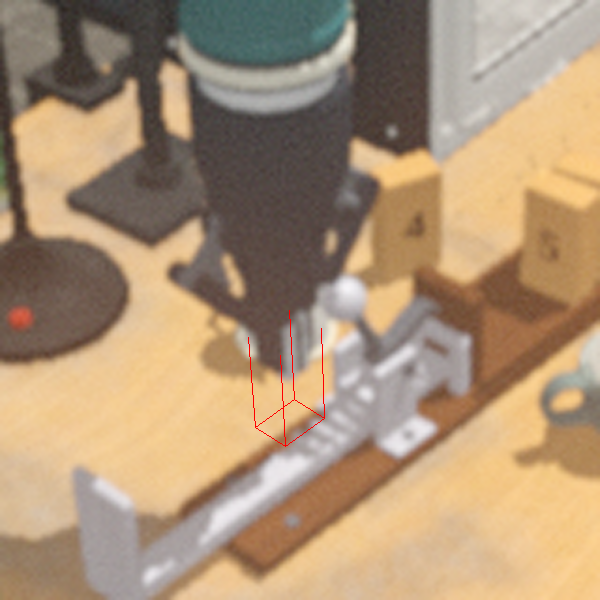

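The follower stays out and the fingertip is beside the ball on its +y side. Now I'll push it toward -y.

```bash
python3 -m pendant '[[[-1,0,9,0,0,0,0],[-1,0,14,0,0,0,0],[-1,0,19,0,0,0,0],[-1,0,24,0,0,0,0],[-1,0,29,0,0,0,0],[-1,0,34,0,0,0,0],[-1,0,39,0,0,0,0],[-1,0,43,0,0,0,0],[-1,0,46,0,0,0,0],[-1,0,48,0,0,0,0]]]'
python3 -m pendant '[[[-1,0,0,0,0,0,0],[-1,0,0,0,0,0,0],[-1,0,0,0,0,0,0]]]'
python3 -c "
from h import *
rel(W(0,65,53)); ov('s12',(190,130,350,290))"
```

```text
time: 10.52
tool_pos: [524.3, 41.9, 53.2]
tool_rot: [[-0.0, -0.084, -0.996], [-0.0, -0.996, 0.084], [-1.0, 0.0, 0.0]]
wrist_force: [0.1, -0.6, -0.7]
grip_width: -0.0
time: 10.77
tool_pos: [524.5, 42.6, 53.3]
tool_rot: [[0.0, -0.084, -0.996], [0.0, -0.996, 0.084], [-1.0, -0.0, -0.0]]
wrist_force: [0.4, -0.5, -0.3]
grip_width: -0.1
t 10.7667 pos [524.5  42.6  53.3] rack [ 0.9 30.  53.3] F [ 0.4 -0.5 -0.3] w -0.07146031159320955
shift [  0.3 -35.    0.8] turn [ 0. -0.  0.]
```

View pics/s12.png

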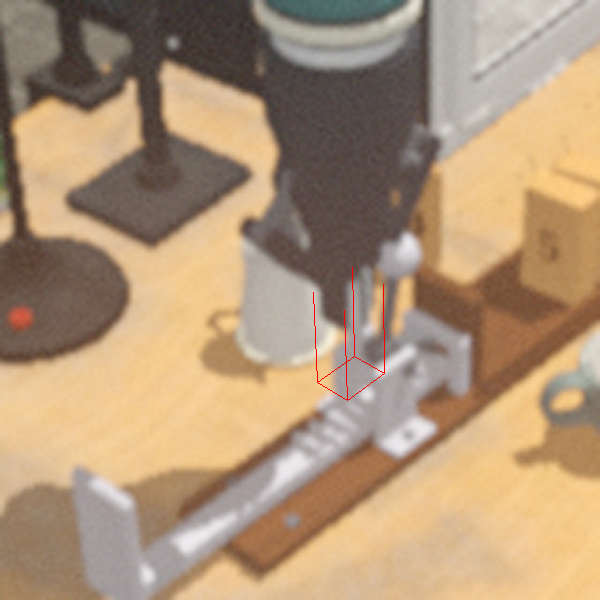

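The ball is now at (400,255), past upright on the -y side. I'll retreat and check.

```bash
python3 -m pendant '[[[-1,0,-15,0,0,0,0],[-1,0,-35,0,0,0,0],[-1,-20,-45,0,0,0,0],[-1,-55,-45,0,0,0,0],[-1,-90,-45,0,0,0,0],[-1,-120,-45,30,0,0,0],[-1,-140,-45,65,0,0,0],[-1,-140,-60,100,0,0,0],[-1,-140,-95,115,0,0,0],[-1,-140,-130,120,0,0,0]]]'
python3 -m pendant '[[[-1,0,-35,0,0,0,0],[-1,0,-70,0,0,0,0],[-1,0,-100,0,0,0,0],[-1,0,-120,0,0,0,0],[-1,0,-120,0,0,0,0]]]'
python3 - <<'E'
from h import *
rel(W(0,65,53)); ov('s13',(190,130,350,290)); ov('t13',(190,130,400,290),'top')
E
```

```text
time: 11.65
tool_pos: [413.6, 182.4, 194.2]
tool_rot: [[0.001, -0.086, -0.996], [0.001, -0.996, 0.086], [-1.0, -0.001, -0.001]]
wrist_force: [1.0, 0.4, -0.4]
grip_width: -0.2
time: 12.07
tool_pos: [425.9, 305.6, 193.4]
tool_rot: [[0.0, -0.08, -0.997], [0.002, -0.997, 0.08], [-1.0, -0.002, -0.0]]
wrist_force: [-0.8, 1.0, 0.1]
grip_width: -0.1
t 12.0667 pos [425.9 305.6 193.4] rack [-120.2  283.5  193.4] F [-0.8  1.   0.1] w -0.07296406236788026
shift [ 140.   219.6 -118.8] turn [ 0. -0.  0.]
```

View pics/s13.png

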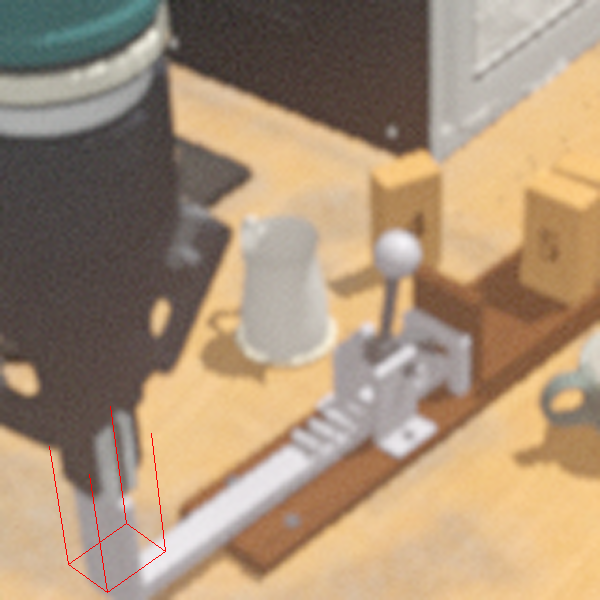

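View pics/t13.png

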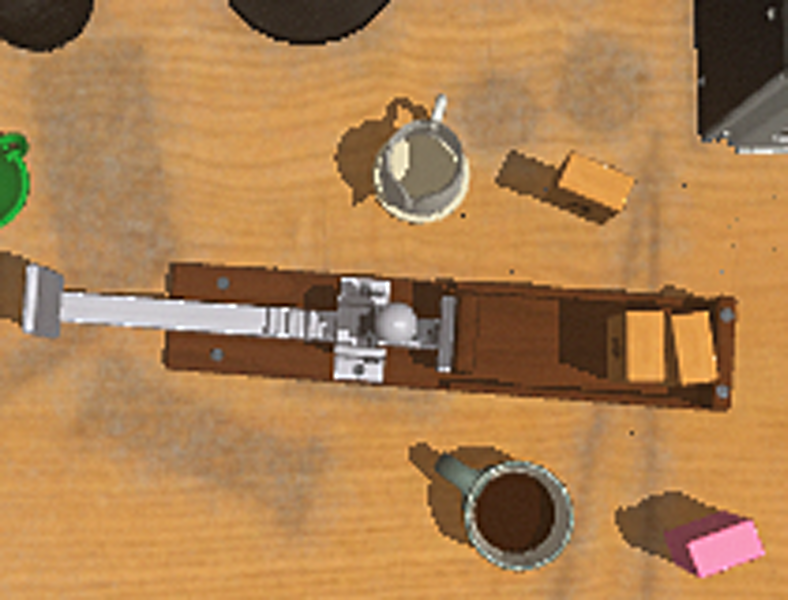

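Run:
```python
from h import *
G=lambda x,y:(190+x/3.75-.4,130+y/3.75-.4)
b=tri(G(397,324),G(398,253)); c=tri(T(343,270),S(361,160))
for q in(b,c):print("ball",q,"racky",(q-O)@ry,"joint",.4+np.arcsin((((q-O)@ry)-6)/60))
p0=atz("top",*T(69,254),95);p=atz("top",*G(32,299),95); print("plate racky",(p0-O)@ry,(p-O)@ry,(p-p0)@ry)
for n,t,g,z in(("jug",(362,90),(422,172),76),("c",(568,100),(597,184),72),("cup",(475,495),(518,514),49),("a",(685,297),(694,347),72),("b",(625,297),(645,346),72)):
    print(n,(atz("top",*G(*g),z)-atz("top",*T(*t),z)))
```

```text
ball [520.2   5.6 115.4] racky -7.105664866028821 joint 0.17979697745363943
ball [520.5   1.5 113.9] racky -11.218615492249725 joint 0.1089304773712862
plate racky 118.85721890705356 197.80530891618798 78.94809000913439
jug [-0.9 -0.5  0. ]
c [-2.9 -0.2  0. ]
cup [ 0.9 -0.4  0. ]
a [-0.1  1.3  0. ]
b [0.5 0.1 0. ]
```

```bash
python3 -m pendant '[[[-1,0,0,0,0,0,0],[-1,0,0,0,0,0,0],[-1,0,0,0,0,0,0]]]'
python3 -c "
from bench import env
print(env.finish_job())"
```

```text
time: 12.42
tool_pos: [425.9, 300.7, 193.3]
tool_rot: [[0.0, -0.085, -0.996], [-0.0, -0.996, 0.085], [-1.0, 0.0, -0.0]]
wrist_force: [-0.3, -0.9, 0.3]
grip_width: -0.0
the job is handed in; nothing more can be done
None
```

I handed the job in at about 12.4 s. By my last checks the follower is out at its stop and the pawl is back down on the bar; finishing gave no verdict. I flipped the pawl over with the shut fingers, pushed the pull plate out until it met its stop (about 10 N), then pushed the ball back past upright so it fell onto the bar.

**Final checks from the pictures:**

| Item | Result |
|---|---|
| Pull plate moved out | about 79 mm, at rack y ≈ 198 mm |
| Pawl angle | about 0.18 rad (limit 0.33) |
| Blocks, jug and cup | all standing, within 3 mm of the start (measurement noise) |
| Gripper | clear of everything, wrist force about 1 N |

**What disagreed:** the fingertips stood about 42 mm higher in the scene camera than the reported TCP height. My first push at the reported height therefore passed above the ball and touched nothing. I corrected the height after seeing this, and the later contacts agreed with the correction.

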